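# Find the socket driver that fits the clamp nut and slacken it

### The arm

A 6-joint arm with a two-finger parallel gripper is mounted at the origin on the work surface. World frame = base frame: x ahead of the robot, y to its left, z up, the work surface at z = 0. Lengths are in mm, angles in degrees, forces in N, time in s.
With the tool pointing down it reaches from about 250 to 800 mm from the base axis. Payload 8.5 kg.
Tool frame: the origin (TCP) lies between the finger pads; the fingertips stand 14 mm ahead of it and the grasp point (between the pads) lies 5 mm behind it (r.tips_ahead is the distance from the TCP to the fingertips, in mm); z points along the fingers, y is the line along which they close (so a half turn about z gives the same grasp; the last joint's range is limited). The gripper opens to 85 mm and grips with 20 to 120 N. Pads are 22 mm wide; open, the fingers measure 114 mm over their backs; the gripper's body (76 mm by 85 mm) begins 54 mm behind the grasp point. The pads swing forward as they close: fully open they stand 13 mm farther back than shut.
Start: joints at [66.578, 13.648, -0.773, 75.585, 0, 90], TCP at [208.673, 481.701, 245.276] pointing down, gripper open.
Joint ranges: [-152.45, 152.45], [-59.26, 108.67], [-65.41, 83.53], [-104.44, 129.93], [-82.83, 76.93], [-180, 180]. Speed limits (degrees/s): [127.2, 127.2, 159.86, 180, 180, 180].

### API

Orientations are given as [roll, pitch, yaw] about the fixed x, y, z axes, in that order (R = Rz(yaw) Ry(pitch) Rx(roll)).
In Python, from rig import r gives the robot as it stands.
- The arm moves only by the tool apply_moves, never from a script. Its argument "increments" is a list that holds one entry, the list of rows, each a list of 5 numbers: the opening, from -1 (shut) to 1 (fully open), then the shift along the tool's x, y, z in units of 100 cm (1.0 is 100 cm), then the turn about the tool's z in units of 45 degrees (1.0 is 45 degrees). In form: [[[jaw, x, y, z, spin], ...]]. A call has 1 to 12 rows; each row is the pose to reach, as a shift and turn from the pose commanded when the call began, along the tool's axes at that moment; what a row does not reach only later rows make up. A row lasts 1/12 s, in which the tool goes at most 41.7 mm and 7.16 degrees, less where a joint would pass 70% of its speed; a pose out of reach is approached as far as the arm can. A call with a number of a shift or a turn outside -1 to 1 is refused whole. A call with a gripper value outside its range is refused whole. The fingers move at their own pace and stop on an object; "grip_force" is the grip in N (left out, the last holds). Time passes only in rows, so rows that repeat a pose let the fingers close. It gives the time, the measured TCP pose, the force, the opening and the grip force at its end, in the units of the state.
- r.get_state(): the state, without advancing time (a new reading comes with each control period).
- r.camera(name): name is "scene" or "side" or "wrist"; returns a dict with "pixels" (384x512x3 uint8, red, green, blue), "depth" (384x512 float32, mm along the optical axis (not along the pixel's ray), 0 where there is no reading), "fx", "fy", "cx", "cy" (pixels), "R" (3x3) and "t" (3): a world point X has camera coordinates R X + t. Camera axes: x right, y down, z forward; pixel columns grow to the right and rows downward; lengths in mm; the calibration is good to about 2 mm. A picture is of the moment at which its call begins.
- r.job_done(): hands the job in; it is judged then, once.
Trained networks look in the newest picture that a camera, given by its name, has taken for a name from the list of things; names that differ only in an ending like _2 or _b are one class to them, and where a whole thing is asked for, a point or a joint stands for the part that bears it (a point fixed in the world has none). Each returns a list of dicts, best first, with "conf" (0 to 1); they miss things now and then, are a little off and sometimes report something else, mostly with a low value. They report only what shows in the picture. A call takes as long as a camera call.
- r.boxes_of(camera, thing): "point" ([x, y, z] in mm, in world coordinates, good to about 4 mm: the middle of the surface that is visible of it).
- r.place_of(camera, thing): "point" ([x, y, z] in mm, in world coordinates, good to about 4 mm: a listed point, or the origin of a listed thing).
The state is a dict: "clock": time; "qpos": joint angles; "qd": joint speeds; "tau": joint torques, N m; "ee_pos": TCP position; "tcp_rot": TCP orientation; "contact_force": force on the tool from outside, world axes, zero at the start; "wrist_torque": the same for the moment, N m; "gripper_width": opening from 0.0 (shut) to 1.0 (fully open); "finger_force": force on a finger pad.
Only numpy, scipy, OpenCV 4.12 (cv2) and the standard library are available. Lean on these libraries where they do the work, as an engineer would, in place of code of your own. Each camera call takes 0.05 s, during which the arm holds its last target. There are 200 camera calls.

### The job

The carved plate is clamped on its stand by a hex nut: try the red-handled socket drivers on that nut until you find the one that fits, putting each wrong one back in a hole of the wooden tool stand. With the right one pushed fully down over the nut, slacken the nut by about an eighth of a turn (anticlockwise from above) and finish still gripping the driver, upright and seated on the nut. Turn the nut only with a driver, let nothing touch the carved plate, and leave the other things on the bench alone.

Things in the scene. Friction and masses are not known exactly. Their poses are not given: they have to be found in the camera images.
- driver_a: hand socket driver with a red handle, one of three alike, loose in the tool stand. 106 high: steel hex socket tube 0-40 (mouth down, opening 34 deep, corners at most 43 apart), dark collar 54 diameter 40-46, hex handle 32 across flats 46-102, black cap. Origin: centre of the mouth; z up; x square to a handle flat and a socket flat (same every 60 degrees)
- driver_b: as driver_a. The three openings measure 20.4, 25.4 and 31.4 across flats, for 19, 24 and 30 nuts; which driver has which is not told, not marked, and cannot be seen while they stand in the stand. Mass about 0.2 kg
- driver_c: as driver_a. In the stand a driver hangs by its collar on the stand's top, origin 10 above the table, turned anyhow about z
- stud_a: upright stud with a hexagonal brass nut, one of three: one clamps the carved plate (its origin is at stand_seat), the other two are spares on the spare block; which is where changes. Origin: centre of the nut's underside, 52 above the table; z up; x square to a nut flat at the start (same every 60 degrees; the nut then turns by its joint)
- stud_b: as stud_a. The three nuts are 19, 24 and 30 across flats and 10, 13 and 16 high (in that order), the top 3 chamfered; the stud sticks out 5 above the nut. Which stud has which size is not told
- stud_c: as stud_a
- nut_a (a joint): angle (rad) of the nut on stud_a: 0 at the start, grows as the nut is slackened (turned anticlockwise seen from above; 0.785 is an eighth of a turn). It turns stiffly, with about 0.1 N m, and stays where it is left
- nut_b (a joint): angle (rad) of the nut on stud_b: 0 at the start, grows as the nut is slackened (turned anticlockwise seen from above; 0.785 is an eighth of a turn). It turns stiffly, with about 0.1 N m, and stays where it is left
- nut_c (a joint): angle (rad) of the nut on stud_c: 0 at the start, grows as the nut is slackened (turned anticlockwise seen from above; 0.785 is an eighth of a turn). It turns stiffly, with about 0.1 N m, and stays where it is left
- stand_seat (a point): centre of the top of the fixed steel washer (70 diameter, 6 thick) on the carved plate, 52 above the table; the clamp nut sits on it. A driver of the right size or too large goes down until its mouth rests on this washer; one too small stops on the nut, at least 10 higher; one too large turns loosely without turning the nut
- plate: carved black and copper round plate, 220 diameter and 16 thick, clamped on the clamp stand under the washer; origin at the centre of its underside, 30 above the table; its carved face is 46 above the table. Nothing may touch it
- tool_stand: fixed light wooden stand for the drivers, 66 (its x) by 230 (its y) by 50 high, with three through holes of 46 diameter on its y axis at -74, 0 and +74; origin at the centre of its underside; z up
- spare_block: fixed darker wooden block, 60 (x) by 150 (y) by 52 high, carrying the two spare studs with their nuts (35 either side of its centre along y); not needed. Origin at the centre of its underside
- handpiece: loose engraving handpiece, a round rod 130 long and up to 23 thick, lying on the bench along its x; leave alone. Origin on its underside near the middle
- graver_cup: loose aluminium cup, 62 diameter and 50 high, with three gravers standing in it up to 90 high; leave alone. Origin at the centre of its underside
- wax_tin: loose round tin, 64 diameter and 35 high; leave alone. Origin at the centre of its underside
- whetstone: loose grey sharpening stone 45 by 130 by 14, lying on a fixed glass sheet 6 thick; leave alone. Origin at the centre of its underside

How it is judged (in metres and radians):
On the way:
1. with a driver seated on it, the clamp nut begins to turn (((horizontal distance between driver_a and stand_seat below 0.002 m and z of driver_a in the frame of stand_seat below 0.005 m and angle between driver_a's own z axis and vertical below 0.08 rad) or (horizontal distance between driver_b and stand_seat below 0.002 m and z of driver_b in the frame of stand_seat below 0.005 m and angle between driver_b's own z axis and vertical below 0.08 rad) or (horizontal distance between driver_c and stand_seat below 0.002 m and z of driver_c in the frame of stand_seat below 0.005 m and angle between driver_c's own z axis and vertical below 0.08 rad)) and ((horizontal distance between stud_a and stand_seat below 0.01 m and value of joint nut_a between 0.25 and 1.15 rad) or (horizontal distance between stud_b and stand_seat below 0.01 m and value of joint nut_b between 0.25 and 1.15 rad) or (horizontal distance between stud_c and stand_seat below 0.01 m and value of joint nut_c between 0.25 and 1.15 rad))), for 0.05 s.
At the end, for the whole second after the job is handed in: A driver is on the clamp nut: within 2 mm of the axis, mouth within 5 mm of the washer, within 0.08 rad of upright, at rest, gripped with over 3 N; that nut slackened 0.5 to 1.15 rad; the other two drivers upright (0.12 rad) in holes of the tool stand, collars on its top (within 5 mm) (((horizontal distance between stud_a and stand_seat below 0.01 m and value of joint nut_a between 0.5 and 1.15 rad) or (horizontal distance between stud_b and stand_seat below 0.01 m and value of joint nut_b between 0.5 and 1.15 rad) or (horizontal distance between stud_c and stand_seat below 0.01 m and value of joint nut_c between 0.5 and 1.15 rad)) and ((horizontal distance between driver_a and stand_seat below 0.002 m and z of driver_a in the frame of stand_seat below 0.005 m and angle between driver_a's own z axis and vertical below 0.08 rad and contact force between the fingers and driver_a above 3 N and linear speed of driver_a below 0.02 m/s and z of driver_b in the frame of tool_stand between 0.005 and 0.015 m and x of driver_b in the frame of tool_stand between -0.012 and 0.012 m and y of driver_b in the frame of tool_stand between -0.09 and 0.09 m and angle between each of driver_b, driver_c's own z axis and vertical below 0.12 rad and z of driver_c in the frame of tool_stand between 0.005 and 0.015 m and x of driver_c in the frame of tool_stand between -0.012 and 0.012 m and y of driver_c in the frame of tool_stand between -0.09 and 0.09 m) or (horizontal distance between driver_b and stand_seat below 0.002 m and z of driver_b in the frame of stand_seat below 0.005 m and angle between driver_b's own z axis and vertical below 0.08 rad and contact force between the fingers and driver_b above 3 N and linear speed of driver_b below 0.02 m/s and z of driver_a in the frame of tool_stand between 0.005 and 0.015 m and x of driver_a in the frame of tool_stand between -0.012 and 0.012 m and y of driver_a in the frame of tool_stand between -0.09 and 0.09 m and angle between each of driver_a, driver_c's own z axis and vertical below 0.12 rad and z of driver_c in the frame of tool_stand between 0.005 and 0.015 m and x of driver_c in the frame of tool_stand between -0.012 and 0.012 m and y of driver_c in the frame of tool_stand between -0.09 and 0.09 m) or (horizontal distance between driver_c and stand_seat below 0.002 m and z of driver_c in the frame of stand_seat below 0.005 m and angle between driver_c's own z axis and vertical below 0.08 rad and contact force between the fingers and driver_c above 3 N and linear speed of driver_c below 0.02 m/s and z of driver_a in the frame of tool_stand between 0.005 and 0.015 m and x of driver_a in the frame of tool_stand between -0.012 and 0.012 m and y of driver_a in the frame of tool_stand between -0.09 and 0.09 m and angle between each of driver_a, driver_b's own z axis and vertical below 0.12 rad and z of driver_b in the frame of tool_stand between 0.005 and 0.015 m and x of driver_b in the frame of tool_stand between -0.012 and 0.012 m and y of driver_b in the frame of tool_stand between -0.09 and 0.09 m))); the arm keeps its last pose, push and grip.
It fails at once if the handpiece, the cup of gravers, the wax tin or the whetstone is moved by more than 30 mm (distance of any of handpiece, graver_cup, wax_tin, whetstone from where it was at the start of the episode above 0.03 m).
It fails at once if the fingers touch a nut instead of the driver (contact force between the fingers and stud_a above 1 N or contact force between the fingers and stud_b above 1 N or contact force between the fingers and stud_c above 1 N).
It fails at once if something touches the carved plate (contact force between plate and anything else above 2 N).
It also fails if it takes over 72 s, if anything falls off the work surface, if the arm or the gripper's body presses on something with over 40 N, if the wrist force passes 120 N, or if a joint passes its speed limit or range.

## Working session

There is one attempt and no reset: what is moved stays moved. The work goes in short steps, Python scripts to look and compute and a tool call to move; the robot and the scene stay as the last step left them, time stands still between calls to the robot, and variables do not carry over. Pictures are saved under pics/ and viewed, at most 10 in all, crops included, and the job is handed in when it is done.

Besides the shell and the picture viewer there is one more tool, called after "Call:" as name([rows], argument=value, ...), one row to a line, values as JSON. apply_moves: Moves the arm, as the interface text tells. Shifts and turns lie within -1 to 1; 1 stands for 100 cm of shift or 45 degrees of turn. Its arguments: {"type":"object","properties":{"increments":{"type":"array","items":{"type":"array","items":{"type":"array","items":{"type":"number","minimum":-1,"maximum":1}}}},"grip_force":{"type":"number"}},"required":["increments"]}

```bash
mkdir -p pics; ls; python3 - <<'E'
from rig import r
import cv2,numpy as np
s=r.get_state(); print({k:np.round(v,3).tolist() for k,v in s.items()})
ims=[]
for c in ("scene","side"):
    im=r.camera(c); ims.append(im)
    cv2.imwrite(f"pics/{c}0.png",im["pixels"][:,:,::-1])
    print(c,np.round(im["R"],3).tolist(),np.round(im["t"]),im["fx"])
    for t in ("driver_a","stud_a","stand_seat","tool_stand","plate","spare_block","handpiece","graver_cup","wax_tin","whetstone"):
        print(t,[(np.round(d["point"]).tolist(),round(d["conf"],2)) for d in r.place_of(c,t)[:5]])
E
```

```text
pics
{'clock': 0.0, 'qpos': [66.576, 13.681, -0.815, 75.583, -0.001, 90.0], 'qd': [-0.057, -0.052, -0.085, -0.058, -0.08, -0.006], 'tau': [0.0, -53.877, 34.644, 0.018, -0.0, 0.0], 'ee_pos': [208.564, 481.388, 244.689], 'tcp_rot': [-179.921, 0.001, 156.575], 'contact_force': [0.253, 0.192, 0.094], 'wrist_torque': [0.024, -0.002, -0.036], 'finger_force': 0.0, 'gripper_width': 0.998}
scene [[0.453, 0.891, 0.017], [0.728, -0.359, -0.584], [-0.514, 0.277, -0.812]] [-286. -357. 1517.] 455.7852249284379
driver_a [([453.0, -200.0, 11.0], 0.96), ([468.0, -270.0, 12.0], 0.89), ([491.0, -336.0, 13.0], 0.66)]
stud_a [([800.0, -150.0, 58.0], 0.62), ([779.0, -79.0, 50.0], 0.49), ([512.0, 193.0, 49.0], 0.41)]
stand_seat [([509.0, 192.0, 54.0], 0.71)]
tool_stand [([474.0, -271.0, -0.0], 0.81)]
plate [([509.0, 196.0, 27.0], 0.97), ([742.0, -348.0, -1.0], 0.74), ([801.0, -155.0, 54.0], 0.57)]
spare_block [([792.0, -117.0, -1.0], 0.76)]
handpiece [([488.0, -62.0, 1.0], 0.61)]
graver_cup [([742.0, -345.0, -3.0], 0.73)]
wax_tin [([333.0, 411.0, -1.0], 0.83)]
whetstone [([657.0, 410.0, 9.0], 0.75), ([509.
[... 152 characters left out ...]
[493.0, -342.0, 10.0], 0.97), ([476.0, -275.0, 8.0], 0.85), ([453.0, -198.0, 13.0], 0.81)]
stud_a [([800.0, -154.0, 51.0], 0.55), ([505.0, 198.0, 50.0], 0.49), ([782.0, -84.0, 54.0], 0.45)]
stand_seat [([507.0, 192.0, 54.0], 0.75)]
tool_stand [([468.0, -272.0, -4.0], 0.77), ([506.0, 194.0, 53.0], 0.56), ([505.0, 193.0, 28.0], 0.53)]
plate [([508.0, 192.0, 30.0], 0.95)]
spare_block [([793.0, -119.0, -1.0], 0.65)]
handpiece [([489.0, -62.0, -0.0], 0.65), ([799.0, -151.0, 51.0], 0.19)]
graver_cup [([744.0, -344.0, 2.0], 0.62), ([472.0, -273.0, -6.0], 0.58)]
wax_tin [([472.0, -273.0, -1.0], 0.72)]
whetstone [([659.0, 406.0, 7.0], 0.48), ([510.0, 192.0, 53.0], 0.47), ([508.0, 192.0, 28.0], 0.45)]
```

View pics/scene0.png

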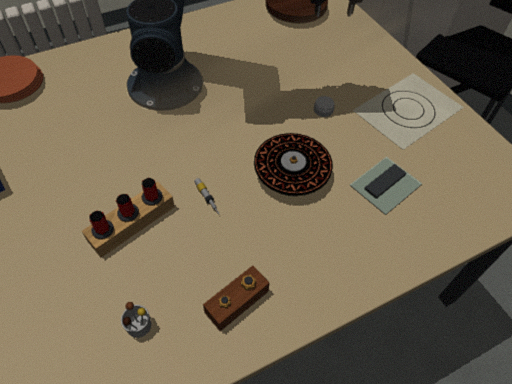

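View pics/side0.png

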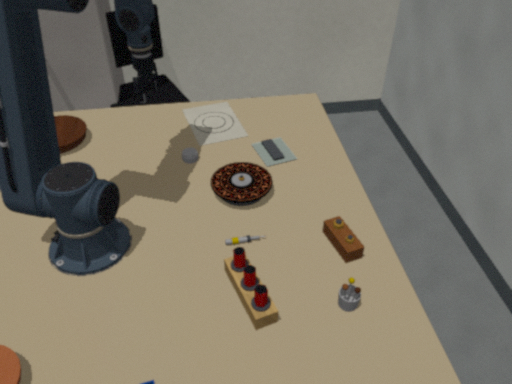

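```bash
cat > h.py <<'E'
import numpy as np,cv2
from rig import r
def Rm(yaw): 
    c,s=np.cos(np.radians(yaw)),np.sin(np.radians(yaw)); return np.array([[c,s,0],[s,-c,0],[0,0,-1.]])
def row(cmd,tgt):
    """cmd,tgt=(x,y,z,yaw) -> shift (units of m), spin (units of 45deg)"""
    d=Rm(cmd[3]).T@(np.array(tgt[:3])-np.array(cmd[:3]))/1000
    dy=(tgt[3]-cmd[3]+180)%360-180
    return np.round(np.r_[d,-dy/45],4).tolist()
def px(im,X): 
    p=im["R"]@np.array(X,float)+im["t"]; return im["fx"]*p[0]/p[2]+im["cx"],im["fy"]*p[1]/p[2]+im["cy"]
def onplane(im,u,v,z):
    d=im["R"].T@np.array([(u-im["cx"])/im["fx"],(v-im["cy"])/im["fy"],1]); c=-im["R"].T@im["t"]
    return c+d*(z-c[2])/d[2]
E
python3 - <<'E'
from h import *
im=r.camera("wrist"); s=r.get_state()
c=-im["R"].T@im["t"]; Rt=Rm(s["tcp_rot"][2])
print("cam in tool",Rt.T@(c-s["ee_pos"]),"\n",im["R"]@Rt,im["fx"],im["cx"],im["cy"])
print(row((208.7,481.7,245.3,156.6),(508,193,230,156.6)))
E
```

```text
cam in tool [  68.61626436    1.26102422 -129.04575004] 
 [[-1.50347842e-04  9.99999611e-01  8.69560313e-04]
 [-9.61702057e-01  9.37540466e-05 -2.74096961e-01]
 [-2.74096936e-01 -8.77467829e-04  9.61701669e-01]] 322.36653404181806 251.36887780901748 194.14605872612523
[-0.3893, -0.1461, 0.0153, -0.0]
```

Call:
apply_moves([
  [[1, -0.3893, -0.1461, 0.085, 0], [1, -0.3893, -0.1461, 0.085, 0], [1, -0.3893, -0.1461, 0.085, 0], [1, -0.3893, -0.1461, 0.085, 0], [1, -0.3893, -0.1461, 0.085, 0], [1, -0.3893, -0.1461, 0.085, 0], [1, -0.3893, -0.1461, 0.085, 0], [1, -0.3893, -0.1461, 0.085, 0], [1, -0.3893, -0.1461, 0.085, 0], [1, -0.3893, -0.1461, 0.085, 0], [1, -0.3893, -0.1461, 0.085, 0], [1, -0.3893, -0.1461, 0.085, 0]],
])

```text
clock: 2.15
ee_pos: [509.3, 190.7, 159.3]
tcp_rot: [-179.9, -0.0, 156.3]
contact_force: [0.1, 1.0, -0.3]
gripper_width: 1.001
finger_force: 0.0
```

```bash
python3 - <<'E'
from h import *
im=r.camera("wrist"); s=r.get_state(); print(s["clock"],s["ee_pos"],s["tcp_rot"],s["qpos"],s["qd"])
np.save("w1.npy",im,allow_pickle=True)
print([(d["point"],d["conf"]) for t in ("stand_seat","stud_a") for d in r.place_of("wrist",t)[:2]])
u,v=px(im,(508,193,60)); print(u,v)
p=im["pixels"][:,:,::-1]; u,v=int(u),int(v)
cr=p[max(v-70,0):v+70,max(u-90,0):u+90]
big=cv2.resize(cr,None,fx=4,fy=4,interpolation=cv2.INTER_CUBIC); print(big.shape, u-90,v-70)
cv2.imwrite("pics/w1.png",big)
E
```

```text
2.2 [508.16589692 191.92771617 159.80316219] [-1.79961718e+02 -5.08118734e-02  1.56428540e+02] [ 2.06865695e+01  1.78567463e+01 -7.72392920e+00  6.44824326e+01
  8.04360221e-03  4.42580079e+01] [ 2.50943546 -1.17900735 -0.61374957  0.44633879  0.33141678  0.71456671]
[([508.9, 199.5, 52.9], 0.66), ([509.7, 193.6, 50.7], 0.58)]
252.28792269007752 196.11629686988687
(560, 720, 3) 162 126
```

View pics/w1.png

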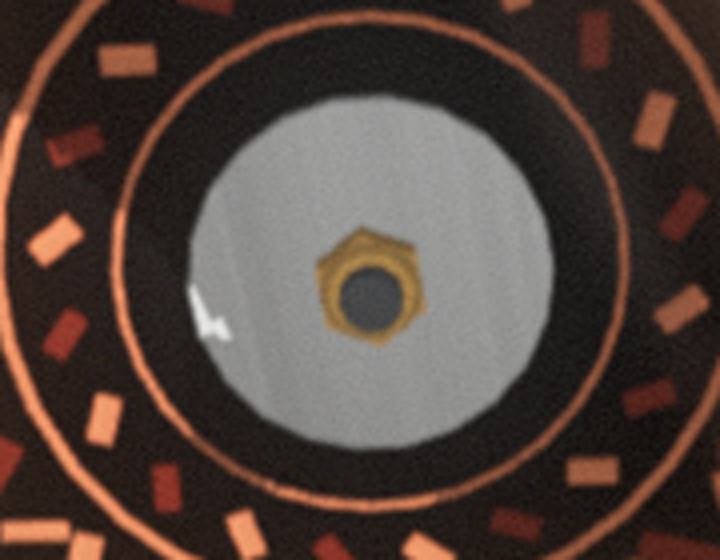

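Call:
apply_moves([
  [[1, 0, 0, 0.01, 1], [1, 0, 0, 0.01, 1], [1, 0, 0, 0.01, 1], [1, 0, 0, 0.01, 1], [1, 0, 0, 0.01, 1], [1, 0, 0, 0.01, 1], [1, 0, 0, 0.01, 1], [1, 0, 0, 0.01, 1], [1, 0, 0, 0.01, 1], [1, 0, 0, 0.01, 1]],
])

```text
clock: 3.13
ee_pos: [507.4, 193.7, 150.6]
tcp_rot: [180.0, 0.0, 111.8]
contact_force: [0.0, 0.4, -0.1]
gripper_width: 0.999
finger_force: 0.0
```

```bash
cat > nut.py <<'E'
from h import *
from scipy.optimize import minimize
def fitnut(im,c0=(508,193),tag=None):
    p=im["pixels"].astype(float); u,v=map(int,px(im,(*c0,55)))
    # washer
    mx,mn=p.max(2),p.min(2)
    g=((mx-mn<30)&(mx>85)).astype(np.uint8)
    br=((p[:,:,0]-p[:,:,2]>45)).astype(np.uint8)
    n,l,st,ce=cv2.connectedComponentsWithStats(g)
    H,W=g.shape; k=max(range(1,n),key=lambda i:st[i,4]-50*np.hypot(*(ce[i]-(u,v))))
    cn=max(cv2.findContours((l==k).astype(np.uint8),0,1)[0],key=cv2.contourArea)[:,0]
    cn=cv2.convexHull(cn)[:,0]
    P=np.array([onplane(im,a,b,52)[:2] for a,b in cn]); 
    from scipy.optimize import least_squares
    w=least_squares(lambda q:np.hypot(P[:,0]-q[0],P[:,1]-q[1])-q[2],(*P.mean(0),35),loss='soft_l1').x
    print("washer",w)
    # nut silhouette at 6x
    cu,cv_=map(int,px(im,(*w[:2],57))); S=8;h=32
    b=p[cv_-h:cv_+h,cu-h:cu+h]; m=cv2.resize((b[:,:,0]-b[:,:,2]),None,fx=S,fy=S,interpolation=cv2.INTER_CUBIC)
    m=(m>25).astype(np.uint8); n,l,st,ce=cv2.connectedComponentsWithStats(m)
    k=max(range(1,n),key=lambda i:st[i,4]-5*np.hypot(*(ce[i]-h*S)))
    m=(l==k).astype(np.uint8)
    cs=max(cv2.findContours(m,0,1)[0],key=cv2.contourArea); M=np.zeros_like(m); cv2.drawContours(M,[cs],-1,1,-1)
    def sil(q,hgt):
        x,y,yaw,af=q; pts=[]
        for a in range(6):
            t=np.radians(yaw+30+60*a); R=af/2/np.cos(np.pi/6)
            for z in (52,52+hgt-3): pts.append((x+R*np.cos(t),y+R*np.sin(t),z))
        for t in np.arange(0,2*np.pi,.2): pts.append((x+af/2*np.cos(t),y+af/2*np.sin(t),52+hgt))
        uv=np.array([px(im,X) for X in pts]); uv=(uv-[cu-h,cv_-h]+.5)*S-.5
        A=np.zeros_like(M); cv2.fillConvexPoly(A,cv2.convexHull(np.round(uv*16).astype(np.int32)),1,shift=4); return A
    best=None
    for hgt,af0 in ((10,19),(13,24),(16,30)):
      for y0 in range(0,60,10):
        f=lambda q:(sil(q,hgt)!=M).sum()/M.sum()
        o=minimize(f,(w[0],w[1],y0,af0),method="Nelder-Mead",options=dict(initial_simplex=np.array([[w[0],w[1],y0,af0]]*5)+np.vstack([np.zeros(4),np.diag([2,2,8,1])]),maxiter=150))
        if best is None or o.fun<best[0]: best=(o.fun,hgt,o.x)
    print("nut",best[0],best[1],best[2],"yaw%60",best[2][2]%60); 
    return w,best
E
python3 - <<'E'
from nut import *
fitnut(np.load("w1.npy",allow_pickle=True).item())
im=r.camera("wrist"); s=r.get_state(); print(s["clock"],s["ee_pos"],s["tcp_rot"]); np.save("w2.npy",im,allow_pickle=True)
fitnut(im)
E
```

```text
washer [510.1910484  193.56834834  34.87370892]
nut 0.0385961378685264 10 [510.47773135 193.53279385  77.37996232  18.86681275] yaw%60 17.379962322388536
3.1833 [507.46254297 193.49949669 150.5671958 ] [1.79983730e+02 1.27033694e-03 1.11717911e+02]
washer [510.32681678 193.52175568  34.99592553]
nut 0.038048206937095826 10 [510.32141136 193.35214124  17.06464608  19.0423326 ] yaw%60 17.064646083828382
```

```bash
python3 - <<'E'
from h import *
print(row((508,193,150.3,111.6),(473,-272,230,66.6)))
print(row((473,-272,230,66.6),(473,-272,230,21.6)))
E
```

```text
[-0.4195, -0.2037, -0.0797, 1.0]
[0.0, 0.0, 0.0, 1.0]
```

Call:
apply_moves([
  [[1, -0.4195, -0.2037, -0.0797, 1], [1, -0.4195, -0.2037, -0.0797, 1], [1, -0.4195, -0.2037, -0.0797, 1], [1, -0.4195, -0.2037, -0.0797, 1], [1, -0.4195, -0.2037, -0.0797, 1], [1, -0.4195, -0.2037, -0.0797, 1], [1, -0.4195, -0.2037, -0.0797, 1], [1, -0.4195, -0.2037, -0.0797, 1], [1, -0.4195, -0.2037, -0.0797, 1], [1, -0.4195, -0.2037, -0.0797, 1], [1, -0.4195, -0.2037, -0.0797, 1], [1, -0.4195, -0.2037, -0.0797, 1]],
])

```text
clock: 4.18
ee_pos: [472.3, -276.7, 230.9]
tcp_rot: [179.9, 0.1, 66.5]
contact_force: [-0.6, 0.2, 0.4]
gripper_width: 0.998
finger_force: 0.0
```

Call:
apply_moves([
  [[0.3, 0, 0, 0, 1], [0.3, 0, 0, 0, 1], [0.3, 0, 0, 0, 1], [0.3, 0, 0, 0, 1], [0.3, 0, 0, 0, 1], [0.3, 0, 0, 0, 1], [0.3, 0, 0, 0, 1], [0.3, 0, 0, 0, 1], [0.3, 0, 0, 0, 1], [0.3, 0, 0, 0, 1]],
])

```text
clock: 5.02
ee_pos: [472.7, -271.8, 230.0]
tcp_rot: [-180.0, 0.0, 21.7]
contact_force: [-0.3, -0.2, 0.2]
gripper_width: 0.648
finger_force: 0.0
```

```bash
python3 - <<'E'
from h import *
im=r.camera("wrist"); s=r.get_state(); print(s["clock"],s["ee_pos"],s["tcp_rot"],s["qpos"],s["gripper_width"])
np.save("s1.npy",im,allow_pickle=True)
print([(d["point"],d["conf"]) for d in r.place_of("wrist","driver_a")[:4]], r.place_of("wrist","tool_stand")[:1])
p=im["pixels"][:,:,::-1]
uv=[px(im,X) for X in ((453,-199,116),(494,-340,116))]; print(uv)
cv2.imwrite("pics/s1.png",cv2.resize(p[90:330],None,fx=1.56,fy=1.56,interpolation=cv2.INTER_CUBIC))
E
```

```text
5.0667 [ 472.70800042 -271.92299699  230.02448313] [-1.79998680e+02  5.21623114e-03  2.16846102e+01] [-2.99077034e+01  1.59542038e+01  1.53367753e-01  7.42034386e+01
 -3.26768179e-03  1.28407687e+02] 0.6480220051456422
[([491.0, -342.2, 11.2], 0.93), ([467.6, -268.9, 8.8], 0.86), ([452.7, -197.9, 7.8], 0.85)] [{'point': [469.3, -269.8, 10.6], 'conf': 0.28}]
[(np.float64(155.06798702929785), np.float64(185.48890451574937)), (np.float64(341.71165032865434), np.float64(202.64929372376434))]
```

View pics/s1.png

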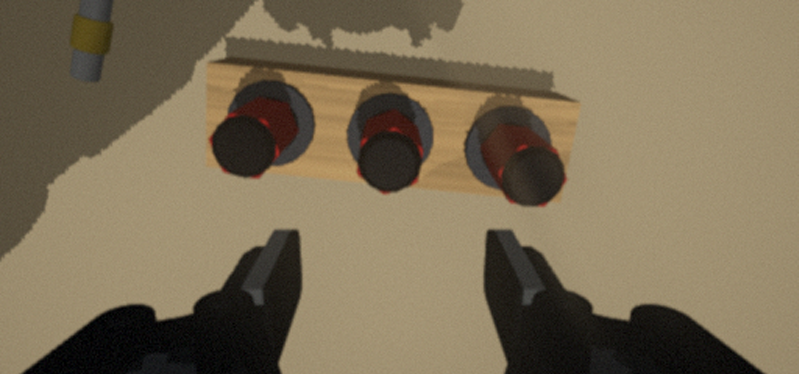

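```bash
cat > drv.py <<'E'
from h import *
from scipy.optimize import minimize
def fitdrv(im,c0,z0=10):
    p=im["pixels"].astype(float); S=6
    uv=np.array([px(im,(*c0,z)) for z in (z0+46,z0+106)]); lo=np.floor(uv.min(0)-35).astype(int); hi=np.ceil(uv.max(0)+35).astype(int)
    lo=np.maximum(lo,0)
    b=p[lo[1]:hi[1],lo[0]:hi[0]]; b=cv2.resize(b,None,fx=S,fy=S,interpolation=cv2.INTER_CUBIC)
    M=((b[:,:,0]>45)&(b[:,:,0]>2.2*b[:,:,1])&(b[:,:,0]>2.2*b[:,:,2])).astype(np.uint8)
    n,l,st,ce=cv2.connectedComponentsWithStats(M); 
    def poly(A,pts,v):
        q=np.array([px(im,X) for X in pts]); q=(q-lo+.5)*S-.5
        cv2.fillConvexPoly(A,cv2.convexHull(np.round(q*16).astype(np.int32)),v,shift=4)
    def mod(q):
        x,y,yaw,rc=q; A=np.zeros_like(M); R=16/np.cos(np.pi/6)
        poly(A,[(x+R*np.cos(t),y+R*np.sin(t),z) for t in np.radians(yaw+30+60*np.arange(6)) for z in (z0+46,z0+102)],1)
        poly(A,[(x+rc*np.cos(t),y+rc*np.sin(t),z) for t in np.arange(0,6.3,.2) for z in (z0+102,z0+106)],0); return A
    best=None
    for y0 in range(0,60,10):
        f=lambda q:(mod(q)!=M).sum()/M.sum()
        q0=np.array([*c0,y0,15.]); o=minimize(f,q0,method="Nelder-Mead",options=dict(initial_simplex=np.vstack([q0,q0+np.diag([3,3,8,1])]),maxiter=200))
        if best is None or o.fun<best[0]: best=(o.fun,o.x)
    return round(best[0],3),np.round(best[1],2),round(best[1][2]%60,1)
E
python3 - <<'E'
from drv import *
im=np.load("s1.npy",allow_pickle=True).item()
for c in ((453,-199),(472,-271),(491.5,-341.5)): print(fitdrv(im,c))
E
```

```text
(np.float64(0.421), array([ 451.57, -197.71,   10.44,   17.89]), np.float64(10.4))
(np.float64(0.39), array([ 471.5 , -269.99,   39.14,   17.8 ]), np.float64(39.1))
(np.float64(1.0), array([ 515.47, -338.59, -167.9 ,   36.06]), np.float64(12.1))
```

```bash
python3 - <<'E'
from h import *
im=np.load("s1.npy",allow_pickle=True).item(); p=im["pixels"]
c=p[130:230,130:370].astype(float)
M=((c[:,:,0]>45)&(c[:,:,0]>2.2*c[:,:,1])&(c[:,:,0]>2.2*c[:,:,2]))
c=np.clip(c*2,0,255).astype(np.uint8)[:,:,::-1]
o=np.vstack([c,np.repeat(M[:,:,None]*255,3,2).astype(np.uint8)])
cv2.imwrite("pics/s1b.png",cv2.resize(o,None,fx=3,fy=3,interpolation=cv2.INTER_CUBIC)[:600])
for u,v in ((213,240),(165,178),(160,170)): print(p[v,u])
E
```

```text
[163 145 112]
[33 28 23]
[37 32 25]
```

View pics/s1b.png

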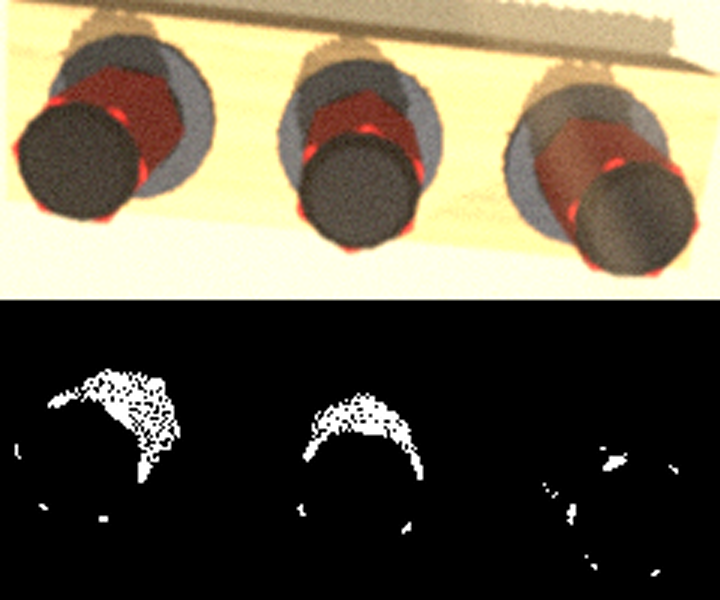

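```bash
sed -i 's/^    M=((b.*/    b=cv2.GaussianBlur(b,(0,0),S*0.6); M=((b[:,:,0]>28)\&(b[:,:,0]>1.5*b[:,:,1])\&(b[:,:,0]>1.5*b[:,:,2])).astype(np.uint8)/' drv.py
python3 - <<'E'
from drv import *
im=np.load("s1.npy",allow_pickle=True).item()
for c in ((453,-199),(472,-271),(491.5,-341.5)): print(fitdrv(im,c))
E
```

```text
(np.float64(0.121), array([ 453.12, -198.31,   69.32,   15.59]), np.float64(9.3))
(np.float64(0.158), array([ 473.17, -269.72,   42.73,   15.45]), np.float64(42.7))
(np.float64(0.16), array([ 492.44, -342.37,   17.25,   16.75]), np.float64(17.2))
```

```bash
python3 - <<'E'
from h import *
print(row((473,-272,230,21.6),(453.1,-198.3,205,60.45)))
print(row((453.1,-198.3,205,60.45),(453.1,-198.3,205,99.3)))
E
```

```text
[0.0086, -0.0759, 0.025, -0.8633]
[0.0, 0.0, 0.0, -0.8633]
```

Call:
apply_moves([
  [[0.3, 0.0086, -0.0759, 0.025, -0.8633], [0.3, 0.0086, -0.0759, 0.025, -0.8633], [0.3, 0.0086, -0.0759, 0.025, -0.8633], [0.3, 0.0086, -0.0759, 0.025, -0.8633], [0.3, 0.0086, -0.0759, 0.025, -0.8633], [0.3, 0.0086, -0.0759, 0.025, -0.8633]],
])

```text
clock: 5.67
ee_pos: [452.7, -198.1, 205.1]
tcp_rot: [180.0, 0.0, 60.9]
contact_force: [-0.3, 0.1, 0.1]
gripper_width: 0.653
finger_force: 0.0
```

Call:
apply_moves([
  [[0.3, 0, 0, 0, -0.8633], [0.3, 0, 0, 0, -0.8633], [0.3, 0, 0, 0, -0.8633], [0.3, 0, 0, 0, -0.8633], [0.3, 0, 0, 0, -0.8633], [0.3, 0, 0, 0, -0.8633], [0.3, 0, 0, 0, -0.8633], [0.3, 0, 0, 0, -0.8633], [0.3, 0, 0, 0, -0.8633]],
])

```text
clock: 6.42
ee_pos: [452.8, -198.4, 205.0]
tcp_rot: [180.0, 0.0, 99.2]
contact_force: [0.3, 0.8, 0.1]
gripper_width: 0.648
finger_force: 0.0
```

```bash
python3 - <<'E'
from drv import *
im=r.camera("wrist"); s=r.get_state(); print(s["clock"],s["ee_pos"],s["tcp_rot"][2],s["qpos"][5])
np.save("s2.npy",im,allow_pickle=True)
for c in ((453,-199),(473,-270),(492,-342)):
    print(px(im,(*c,116)));
    try: print(fitdrv(im,c))
    except Exception as e: print(e)
E
```

```text
6.4667 [ 452.75249305 -198.39265564  205.05759417] 99.18263880720487 57.158781632787935
(np.float64(249.82928746570735), np.float64(205.48526954497913))
(np.float64(0.15), array([ 453.44, -198.77,   69.48,   15.75]), np.float64(9.5))
(np.float64(260.88070746074783), np.float64(295.76055378855744))
(np.float64(0.349), array([ 473.44, -270.61,  -15.56,   15.51]), np.float64(44.4))
(np.float64(268.8963168453008), np.float64(373.374988557209))
(np.float64(0.152), array([ 493.79, -342.46,   16.34,   28.44]), np.float64(16.3))
```

Call:
apply_moves([
  [[0.3, -0.0003, 0.0005, 0.05, 0], [0.3, -0.0003, 0.0005, 0.1, 0], [0.3, -0.0003, 0.0005, 0.125, 0], [0.3, -0.0003, 0.0005, 0.125, 0], [0.3, -0.0003, 0.0005, 0.125, 0], [-1, -0.0003, 0.0005, 0.125, 0], [-1, -0.0003, 0.0005, 0.125, 0], [-1, -0.0003, 0.0005, 0.125, 0], [-1, -0.0003, 0.0005, 0.125, 0], [-1, -0.0003, 0.0005, 0.125, 0]],
], grip_force=60)

```text
clock: 7.3
ee_pos: [454.5, -199.4, 82.6]
tcp_rot: [179.8, 0.1, 99.3]
contact_force: [-3.5, -0.1, 7.8]
gripper_width: 0.367
finger_force: 59.7
```

Call:
apply_moves([
  [[-1, 0, 0, -0.03, 0], [-1, 0, 0, -0.07, 0], [-1, 0, 0, -0.1, 0], [-1, 0, 0, -0.1, 0], [-1, 0, 0, -0.1, 0], [-1, 0, 0, -0.1, 0]],
])

```text
clock: 7.8
ee_pos: [453.3, -198.6, 180.4]
tcp_rot: [179.9, 0.0, 99.3]
contact_force: [0.0, 0.3, -3.0]
gripper_width: 0.364
finger_force: 60.7
```

```bash
python3 - <<'E'
from drv import *
im=r.camera("wrist"); s=r.get_state(); print(s["clock"],s["ee_pos"],s["tcp_rot"],s["contact_force"],s["wrist_torque"],s["gripper_width"])
np.save("g1.npy",im,allow_pickle=True)
e=s["ee_pos"]; print(px(im,(e[0],e[1],e[2]+36)))
for z0 in (e[2]-72,e[2]-70,e[2]-68): print(z0,fitdrv(im,e[:2],z0))
p=im["pixels"][230:,140:360,::-1]; cv2.imwrite("pics/g1.png",cv2.resize(np.clip(p.astype(float)*2,0,255).astype(np.uint8),None,fx=3,fy=3))
E
```

```text
7.85 [ 452.80944933 -198.38923343  179.59195756] [-1.79964694e+02 -1.69336526e-02  9.92687875e+01] [-0.5323337  -0.23018871 -2.42546389] [-0.04922033  0.0158049   0.03288031] 0.3639557120324816
(np.float64(247.048401985371), np.float64(315.71105867409875))
107.59195756068542 (np.float64(0.062), array([ 454.3 , -198.01,    9.75,   16.14]), np.float64(9.8))
109.59195756068542 (np.float64(0.063), array([ 454.3 , -197.36,    8.92,   16.5 ]), np.float64(8.9))
111.59195756068542 (np.float64(0.068), array([ 454.3 , -196.63,    8.45,   16.83]), np.float64(8.5))
```

View pics/g1.png

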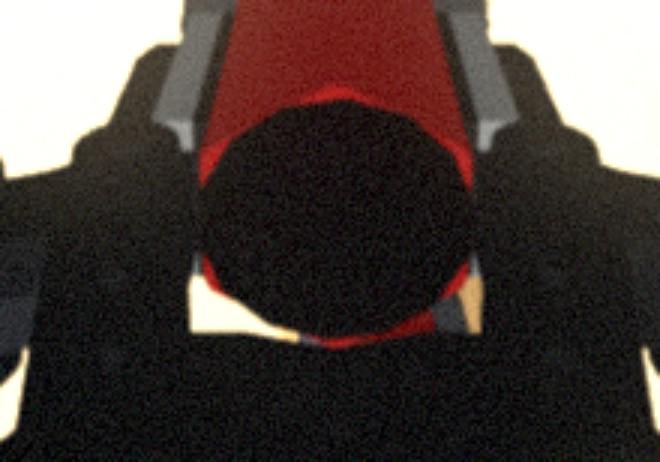

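```bash
python3 - <<'E'
from h import *
S={"w1":([508.166,191.928,159.803],156.4285),"w2":([507.4625,193.4995,150.567],111.718),"s1":([472.708,-271.923,230.024],21.6846),"s2":([452.7525,-198.3927,205.0576],99.1826),"g1":([452.809,-198.389,179.592],99.2688)}
for k,(e,y) in S.items():
    im=np.load(k+".npy",allow_pickle=True).item(); c=-im["R"].T@im["t"]; A=im["R"]@Rm(y)
    print(k,np.round(Rm(y).T@(c-e),2),np.round(A[0],4))
for i in range(5):
    im=r.camera("wrist"); s=r.get_state(); c=-im["R"].T@im["t"]
    print(s["ee_pos"],s["tcp_rot"][2],c, s["contact_force"])
E
```

```text
w1 [  67.05    0.76 -128.63] [-0.0015  1.      0.0018]
w2 [  69.82    0.98 -129.13] [ 6.0e-04  1.0e+00 -1.4e-03]
s1 [  70.07   -0.75 -129.05] [ 3.0e-04  1.0e+00 -2.1e-03]
s2 [  69.83    0.96 -129.04] [-4.0e-04  1.0e+00 -1.4e-03]
g1 [  69.63    1.25 -129.82] [-1.0e-04  1.0e+00 -2.3e-03]
[ 452.6374158  -198.28311906  179.1666758 ] 99.27362895496738 [ 442.57265163 -129.35324367  308.66619041] [ 0.27914965 -0.0248476  -2.5924842 ]
[ 452.55348125 -198.25973842  178.95479661] 99.27402090098806 [ 442.48564543 -129.31803666  308.26968651] [-0.878649   -0.38048752 -2.79355527]
[ 452.64760438 -198.32056147  178.97552881] 99.2712535119453 [ 442.50347479 -129.32839752  308.10880497] [-1.97749063e-05  1.06687568e+00 -2.61948611e+00]
[ 452.74656853 -198.34221657  179.03817054] 99.27693316944621 [ 442.57409914 -129.36155663  308.09764864] [-0.22465917 -0.02059701 -2.73977427]
[ 452.87829368 -198.41146454  179.20598539] 99.27588514614075 [ 442.66274709 -129.40232053  308.17424563] [-0.39699447 -0.07650077 -2.49433094]
```

```bash
python3 - <<'E'
from h import *
print(row((453.6,-198.5,180,99.3),(523,150.5,165,107.2)))
E
```

```text
[0.3332, 0.1249, 0.015, -0.1756]
```

Call:
apply_moves([
  [[-1, 0.3332, 0.1249, 0.015, -0.1756], [-1, 0.3332, 0.1249, 0.015, -0.1756], [-1, 0.3332, 0.1249, 0.015, -0.1756], [-1, 0.3332, 0.1249, 0.015, -0.1756], [-1, 0.3332, 0.1249, 0.015, -0.1756], [-1, 0.3332, 0.1249, 0.015, -0.1756], [-1, 0.3332, 0.1249, 0.015, -0.1756], [-1, 0.3332, 0.1249, 0.015, -0.1756], [-1, 0.3332, 0.1249, 0.015, -0.1756], [-1, 0.3332, 0.1249, 0.015, -0.1756], [-1, 0.3332, 0.1249, 0.015, -0.1756], [-1, 0.3332, 0.1249, 0.015, -0.1756]],
])

```text
clock: 9.1
ee_pos: [522.4, 150.1, 164.4]
tcp_rot: [-179.9, 0.0, 107.2]
contact_force: [-0.8, 0.1, -2.3]
gripper_width: 0.367
finger_force: 60.5
```

```bash
python3 - <<'E'
from drv import *
from nut import fitnut
for i in range(3): im=r.camera("wrist")
s=r.get_state(); e=s["ee_pos"]; print(s["clock"],e,s["tcp_rot"],s["qpos"][5])
np.save("g2.npy",im,allow_pickle=True)
print("cap px",px(im,(e[0],e[1],e[2]+36)))
for z0 in (e[2]-71,e[2]-69): print(z0,fitdrv(im,e[:2],z0))
print("nut px",px(im,(510,193,57)))
fitnut(im,(510,193))
E
```

```text
9.25 [522.67085941 149.23128662 164.95517572] [-1.79971689e+02  1.34816138e-02  1.07089494e+02] 88.85301057783636
cap px (np.float64(248.01652956708799), np.float64(318.0159053235912))
93.9551757209673 (np.float64(0.032), array([523.3 , 150.72,  17.13,  15.89]), np.float64(17.1))
95.9551757209673 (np.float64(0.037), array([523.17, 151.38,  16.54,  16.22]), np.float64(16.5))
nut px (np.float64(250.77650578057754), np.float64(136.95827327713232))
washer [510.34787925 193.45374059  34.92626962]
nut 0.017910376571033365 10 [510.30334694 193.56649224  16.92679119  19.27117509] yaw%60 16.926791191741955
```

```bash
cat > rel.py <<'E'
from drv import *
from nut import fitnut
def rel(zo=72.7,n=1):
    for i in range(n): im=r.camera("wrist")
    s=r.get_state(); e=s["ee_pos"]; y=s["tcp_rot"][2]
    c=-im["R"].T@im["t"]; print(s["clock"],np.round(e,2),np.round(y,2),np.round(c,2),np.round(s["contact_force"],1),np.round(s["wrist_torque"],3))
    d=fitdrv(im,e[:2],e[2]-zo); print(d); w,b=fitnut(im,(510,193))
    v=np.r_[w[:2]*.5+b[2][:2]*.5-d[1][:2],0]; print("tool shift",Rm(y).T@v)
E
python3 - <<'E'
from rel import *
for i in range(3): rel()
E
```

```text
9.3 [522.79 149.27 165.1 ] 107.09 [503.26 216.2  294.02] [ 1.1 -0.4 -2.6] [ 0.019 -0.01   0.01 ]
(np.float64(0.031), array([523.49, 150.1 ,  17.1 ,  15.56]), np.float64(17.1))
washer [510.34802267 193.4448952   34.92062695]
nut 0.017563563372204168 10 [510.25369322 193.54510916  17.33656101  19.31493858] yaw%60 17.336561013107037
tool shift [45.35481657  0.14246431  0.        ]
9.35 [522.86 149.37 165.16] 107.09 [503.33 216.21 294.13] [-0.1  0.5 -2.7] [-0.048 -0.039  0.041]
(np.float64(0.031), array([523.64, 150.1 ,  17.26,  15.57]), np.float64(17.3))
washer [510.3226749  193.46293488  34.9069235 ]
nut 0.018229974468491256 10 [510.27243368 193.51242401  17.09963218  19.30903396] yaw%60 17.09963217645027
tool shift [ 4.5392858e+01 -5.4556742e-03  0.0000000e+00]
9.4 [522.9  149.51 165.18] 107.1 [503.37 216.29 294.19] [ 0.4  0.5 -3.2] [-0.004  0.021  0.031]
(np.float64(0.032), array([523.66, 150.16,  17.33,  15.57]), np.float64(17.3))
washer [510.32836965 193.50333027  34.91326469]
nut 0.02166013196901597 10 [510.32220981 193.53217999  16.88981719  19.28359048] yaw%60 16.88981719216094
tool shift [4.53619822e+01 1.68736781e-03 0.00000000e+00]
```

Call:
apply_moves([
  [[-1, 0.016, 0, 0, 0], [-1, 0.032, 0, 0, 0], [-1, 0.042, -0.0001, 0, 0], [-1, 0.0446, -0.0001, 0, 0], [-1, 0.0446, -0.0001, 0, 0], [-1, 0.0446, -0.0001, 0, 0], [-1, 0.0446, -0.0001, 0, 0], [-1, 0.0446, -0.0001, 0, 0], [-1, 0.0446, -0.0001, 0, 0]],
])

```text
clock: 10.15
ee_pos: [509.8, 192.5, 165.0]
tcp_rot: [-180.0, 0.0, 107.1]
contact_force: [-0.6, 0.4, -2.5]
gripper_width: 0.368
finger_force: 60.5
```

```bash
python3 - <<'E'
from drv import *
for i in range(5):
    im=r.camera("wrist"); s=r.get_state(); e=s["ee_pos"]; print(s["clock"],e,s["tcp_rot"][2],np.round(fitdrv(im,e[:2],e[2]-72.7)[1],2))
E
```

```text
10.2 [509.70106058 192.55159148 164.99962818] 107.14403381015102 [510.63 193.26  17.59  15.64]
10.25 [509.69946206 192.63810746 164.96729456] 107.14871875104791 [510.61 193.3   17.45  15.66]
10.3 [509.68834017 192.71261435 164.98789981] 107.15497162400429 [510.59 193.38  17.47  15.64]
10.35 [509.6413228  192.8114722  165.00285395] 107.16434795466236 [510.57 193.47  17.56  15.64]
10.4 [509.64757172 192.82652703 164.98008506] 107.16582855083212 [510.54 193.53  17.58  15.65]
```

Call:
apply_moves([
  [[-1, 0, -0.0002, 0.012, 0], [-1, 0, -0.0002, 0.022, 0], [-1, 0, -0.0002, 0.027, 0], [-1, 0, -0.0002, 0.031, 0], [-1, 0, -0.0002, 0.034, 0], [-1, 0, -0.0002, 0.036, 0], [-1, 0, -0.0002, 0.038, 0], [-1, 0, -0.0002, 0.038, 0], [-1, 0, -0.0002, 0.038, 0]],
])

```text
clock: 11.15
ee_pos: [509.5, 192.9, 127.1]
tcp_rot: [180.0, 0.0, 107.2]
contact_force: [0.1, -0.2, -2.9]
gripper_width: 0.365
finger_force: 60.6
```

Call:
apply_moves([
  [[-1, 0, 0, 0.002, 0], [-1, 0, 0, 0.004, 0], [-1, 0, 0, 0.004, 0], [-1, 0, 0, 0.004, 0]],
])

```text
clock: 11.48
ee_pos: [509.7, 193.1, 124.6]
tcp_rot: [179.9, -0.0, 107.2]
contact_force: [-3.9, -1.3, 12.2]
gripper_width: 0.368
finger_force: 62.2
```

```bash
python3 - <<'E'
from h import *
for i in range(4):
    r.camera("side"); s=r.get_state(); print(s["clock"],np.round(s["ee_pos"],2),round(s["tcp_rot"][2],2),np.round(s["contact_force"],1),np.round(s["wrist_torque"],3))
E
```

```text
11.5333 [509.71 193.07 124.59] 107.18 [-5.1 -0.5 12.6] [-0.338  0.93  -0.049]
11.5833 [509.72 193.06 124.59] 107.18 [-4.1 -1.1 13.7] [-0.329  0.926  0.016]
11.6333 [509.72 193.07 124.58] 107.18 [-3.7  0.1 12.9] [-0.341  0.899 -0.046]
11.6833 [509.72 193.07 124.59] 107.18 [-4.7  0.2 12.2] [-0.377  0.997  0.02 ]
```

Call:
apply_moves([
  [[-1, 0, 0, -0.002, 0], [-1, 0, 0, -0.002, 0], [-1, 0, 0, -0.002, -0.15], [-1, 0, 0, -0.002, -0.3], [-1, 0, 0, -0.002, -0.45], [-1, 0, 0, -0.002, -0.45], [-1, 0, 0, -0.002, -0.45]],
])

```text
clock: 12.27
ee_pos: [509.4, 192.9, 124.7]
tcp_rot: [-180.0, -0.0, 127.2]
contact_force: [-1.3, 0.1, -1.8]
gripper_width: 0.37
finger_force: 60.6
```

```bash
python3 - <<'E'
from h import *
T=[]
for i in range(6):
    r.camera("side"); s=r.get_state(); T.append(np.r_[s["contact_force"],s["wrist_torque"]])
print(s["clock"],np.round(s["ee_pos"],2),round(s["tcp_rot"][2],2),np.round(T,3),np.mean(T,0))
E
```

```text
12.5667 [509.4  192.88 124.93] 127.35 [[-2.180e-01 -9.300e-02 -3.104e+00 -3.900e-02  6.000e-03  1.500e-02]
 [ 4.080e-01 -2.830e-01 -2.634e+00 -5.000e-02  3.300e-02  1.400e-02]
 [ 6.140e-01 -1.460e-01 -2.470e+00 -8.000e-03 -3.600e-02 -1.100e-02]
 [-6.190e-01 -5.810e-01 -2.995e+00  1.900e-02  1.300e-02  4.000e-03]
 [ 5.820e-01 -4.400e-02 -2.576e+00 -1.200e-02  2.000e-03 -2.000e-03]
 [-8.510e-01  3.230e-01 -2.461e+00 -4.200e-02  6.000e-03  4.000e-03]] [-0.01398597 -0.13735271 -2.70655436 -0.0219683   0.00376723  0.00399313]
```

Call:
apply_moves([
  [[-1, 0.0025, 0, 0, 0], [-1, 0.0025, 0, 0, 0], [-1, 0.0025, 0, 0, 0], [-1, 0.0025, 0, 0, 0]],
])

```text
clock: 12.9
ee_pos: [507.9, 194.9, 125.0]
tcp_rot: [-180.0, 0.0, 127.4]
contact_force: [-0.1, 0.8, -3.3]
gripper_width: 0.364
finger_force: 60.6
```

```bash
python3 - <<'E'
from h import *
T=[]
for i in range(4):
    r.camera("side"); s=r.get_state(); T.append(np.r_[s["contact_force"],s["wrist_torque"]])
print(s["clock"],np.round(s["ee_pos"],2),round(s["tcp_rot"][2],2),np.mean(T,0))
E
```

```text
13.1 [507.9  194.88 125.  ] 127.42 [-0.05199033 -0.37011857 -2.55793824 -0.01186942  0.0098338  -0.00735784]
```

```bash
python3 - <<'E'
from h import *
print(row((507.98,195.03,125,127.45),(507.98,195.03,175,99.3)))
print(row((507.98,195.03,175,99.3),(452.9,-199.2,160,99.3)))
E
```

```text
[0.0, 0.0, -0.05, 0.6256]
[-0.3801, -0.1181, 0.015, -0.0]
```

Call:
apply_moves([
  [[-1, 0, 0, -0.02, 0], [-1, 0, 0, -0.04, 0], [-1, 0, 0, -0.05, 0.2], [-1, 0, 0, -0.05, 0.4], [-1, 0, 0, -0.05, 0.6256], [-1, 0, 0, -0.05, 0.6256]],
])

```text
clock: 13.6
ee_pos: [508.0, 194.9, 175.3]
tcp_rot: [180.0, -0.0, 98.9]
contact_force: [-0.3, 0.5, -2.1]
gripper_width: 0.365
finger_force: 60.5
```

Call:
apply_moves([
  [[-1, -0.3801, -0.1181, 0.015, 0], [-1, -0.3801, -0.1181, 0.015, 0], [-1, -0.3801, -0.1181, 0.015, 0], [-1, -0.3801, -0.1181, 0.015, 0], [-1, -0.3801, -0.1181, 0.015, 0], [-1, -0.3801, -0.1181, 0.015, 0], [-1, -0.3801, -0.1181, 0.015, 0], [-1, -0.3801, -0.1181, 0.015, 0], [-1, -0.3801, -0.1181, 0.015, 0], [-1, -0.3801, -0.1181, 0.015, 0], [-1, -0.3801, -0.1181, 0.015, 0], [-1, -0.3801, -0.1181, 0.015, 0]],
])

```text
clock: 14.6
ee_pos: [452.2, -200.6, 159.9]
tcp_rot: [-180.0, -0.0, 99.1]
contact_force: [-0.1, 0.4, -2.8]
gripper_width: 0.368
finger_force: 60.5
```

Call:
apply_moves([
  [[-1, 0, 0, 0, 0], [-1, 0, 0, 0, 0], [-1, 0, 0, 0, 0], [-1, 0, 0, 0, 0]],
])

```text
clock: 14.93
ee_pos: [452.8, -198.4, 160.1]
tcp_rot: [180.0, 0.0, 99.4]
contact_force: [-0.7, -0.3, -2.5]
gripper_width: 0.37
finger_force: 60.5
```

Call:
apply_moves([
  [[-1, 0, 0, 0.015, 0], [-1, 0, 0, 0.03, 0], [-1, 0, 0, 0.045, 0], [-1, 0, 0, 0.058, 0], [-1, 0, 0, 0.068, 0], [-1, 0, 0, 0.076, 0], [-1, 0, 0, 0.078, 0], [-1, 0, 0, 0.078, 0], [-1, 0, 0, 0.078, 0]],
])

```text
clock: 15.68
ee_pos: [452.6, -198.8, 82.5]
tcp_rot: [180.0, 0.0, 99.3]
contact_force: [-2.2, 0.8, 3.0]
gripper_width: 0.364
finger_force: 61.1
```

```bash
python3 - <<'E'
from h import *
print(row((452.9,-199.2,160,99.3),(492.4,-342.6,205,107.2)))
E
```

```text
[-0.1479, 0.0158, -0.045, -0.1756]
```

Call:
apply_moves([
  [[0.3, 0, 0, 0, 0], [0.3, 0, 0, 0, 0], [0.3, 0, 0, 0, 0], [0.3, 0, 0, -0.03, 0], [0.3, 0, 0, -0.07, 0], [0.3, 0, 0, -0.078, 0], [0.3, 0, 0, -0.078, 0]],
])

```text
clock: 16.27
ee_pos: [454.6, -200.2, 163.1]
tcp_rot: [179.7, 0.2, 99.3]
contact_force: [-0.2, 0.1, -0.4]
gripper_width: 0.645
finger_force: 0.0
```

Call:
apply_moves([
  [[0.3, -0.1479, 0.0158, -0.045, -0.1756], [0.3, -0.1479, 0.0158, -0.045, -0.1756], [0.3, -0.1479, 0.0158, -0.045, -0.1756], [0.3, -0.1479, 0.0158, -0.045, -0.1756], [0.3, -0.1479, 0.0158, -0.045, -0.1756], [0.3, -0.1479, 0.0158, -0.045, -0.1756], [0.3, -0.1479, 0.0158, -0.045, -0.1756], [0.3, -0.1479, 0.0158, -0.045, -0.1756], [0.3, -0.1479, 0.0158, -0.045, -0.1756], [0.3, -0.1479, 0.0158, -0.045, -0.1756]],
])

```text
clock: 17.1
ee_pos: [491.9, -341.7, 204.9]
tcp_rot: [-180.0, -0.0, 107.2]
contact_force: [-0.3, -0.4, 0.1]
gripper_width: 0.65
finger_force: 0.0
```

```bash
python3 - <<'E'
from drv import *
im=r.camera("wrist"); s=r.get_state(); print(s["clock"],s["ee_pos"],s["tcp_rot"][2],s["qpos"][5])
for c in ((492.4,-342),(473,-270.5),(453,-199)):
    print(px(im,(*c,116)),fitdrv(im,c))
cv2.imwrite("pics/s3.png",im["pixels"][:,:,::-1])
E
```

```text
17.15 [ 491.9636902  -341.86975106  205.05800234] 107.2320217515259 37.97430301895947
(np.float64(250.16127836290855), np.float64(205.01099451200895)) (np.float64(0.133), array([ 493.18, -341.37,   14.22,   15.84]), np.float64(14.2))
(np.float64(254.13963370464253), np.float64(96.01771977785678)) (np.float64(0.49), array([ 473.2 , -269.75,   42.36,   15.75]), np.float64(42.4))
(np.float64(257.9947108804393), np.float64(-36.77566385466014)) (np.float64(0.015), array([ 454.05, -197.23,    8.43,   16.53]), np.float64(8.4))
```

View pics/s3.png

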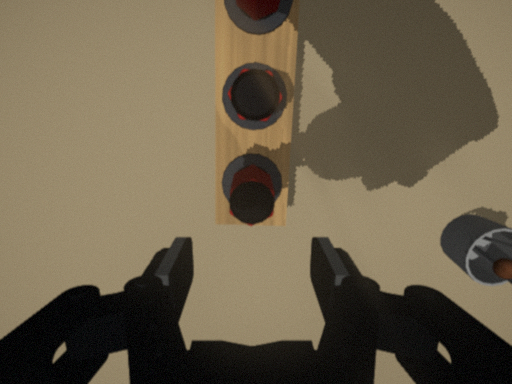

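Call:
apply_moves([
  [[0.3, 0, 0.0002, 0.04, 0.038], [0.3, 0, 0.0002, 0.08, 0.038], [0.3, 0, 0.0002, 0.11, 0.038], [0.3, 0, 0.0002, 0.123, 0.038], [0.3, 0, 0.0002, 0.123, 0.038], [0.3, 0, 0.0002, 0.123, 0.038], [-1, 0, 0.0002, 0.123, 0.038], [-1, 0, 0.0002, 0.123, 0.038], [-1, 0, 0.0002, 0.123, 0.038], [-1, 0, 0.0002, 0.123, 0.038], [-1, 0, 0.0002, 0.123, 0.038]],
], grip_force=60)

```text
clock: 18.07
ee_pos: [493.3, -343.3, 84.0]
tcp_rot: [179.9, 0.2, 105.5]
contact_force: [0.5, 0.1, 6.4]
gripper_width: 0.369
finger_force: 60.1
```

Call:
apply_moves([
  [[-1, 0, 0, 0, 0], [-1, 0, 0, 0, 0]],
])

```text
clock: 18.23
ee_pos: [493.2, -343.3, 84.0]
tcp_rot: [179.9, 0.2, 105.5]
contact_force: [0.2, 0.8, 6.6]
gripper_width: 0.367
finger_force: 60.1
```

Call:
apply_moves([
  [[-1, 0, 0, -0.03, 0], [-1, 0, 0, -0.07, 0], [-1, 0, 0, -0.09, 0], [-1, 0, 0, -0.09, 0]],
])

```text
clock: 18.57
ee_pos: [494.3, -344.1, 177.9]
tcp_rot: [179.7, 0.4, 105.5]
contact_force: [0.5, -0.6, -1.6]
gripper_width: 0.366
finger_force: 59.9
```

```bash
python3 - <<'E'
from h import *
# cmd: 492.4,-342.6 +0.2ty(107.2) , z 172, yaw 105.5
print(row((492.6,-342.5,172,105.5),(523,150.5,165,107.2)), "half via 2 calls")
E
```

```text
[0.4669, 0.161, 0.007, -0.0378] half via 2 calls
```

Call:
apply_moves([
  [[-1, 0.4669, 0.161, 0.007, -0.0378], [-1, 0.4669, 0.161, 0.007, -0.0378], [-1, 0.4669, 0.161, 0.007, -0.0378], [-1, 0.4669, 0.161, 0.007, -0.0378], [-1, 0.4669, 0.161, 0.007, -0.0378], [-1, 0.4669, 0.161, 0.007, -0.0378], [-1, 0.4669, 0.161, 0.007, -0.0378], [-1, 0.4669, 0.161, 0.007, -0.0378], [-1, 0.4669, 0.161, 0.007, -0.0378], [-1, 0.4669, 0.161, 0.007, -0.0378], [-1, 0.4669, 0.161, 0.007, -0.0378], [-1, 0.4669, 0.161, 0.007, -0.0378]],
])

```text
clock: 19.57
ee_pos: [522.4, 152.9, 164.9]
tcp_rot: [180.0, -0.0, 107.2]
contact_force: [1.0, 0.0, -2.6]
gripper_width: 0.371
finger_force: 59.8
```

Call:
apply_moves([
  [[-1, 0, 0, 0, 0], [-1, 0, 0, 0, 0], [-1, 0, 0, 0, 0], [-1, 0, 0, 0, 0], [-1, 0, 0, 0, 0], [-1, 0, 0, 0, 0], [-1, 0, 0, 0, 0], [-1, 0, 0, 0, 0]],
])

```text
clock: 20.23
ee_pos: [523.0, 149.7, 165.1]
tcp_rot: [180.0, 0.0, 107.1]
contact_force: [-0.2, 0.1, -1.5]
gripper_width: 0.368
finger_force: 60.0
```

```bash
python3 - <<'E'
from rel import *
for i in range(2): rel(74)
E
```

```text
20.2833 [522.99 149.79 165.09] 107.12 [503.46 216.55 294.14] [ 0.3  0.3 -2.7] [ 0.039  0.    -0.003]
(np.float64(0.032), array([523.71, 151.16,  17.1 ,  16.67]), np.float64(17.1))
washer [510.30372008 193.67406725  34.77275177]
nut 0.020304202609510536 10 [510.31190626 193.59511625  16.85929239  19.28601044] yaw%60 16.859292385422407
tool shift [44.53780723 -0.30542245  0.        ]
20.3333 [522.95 149.92 165.07] 107.13 [503.43 216.69 294.12] [ 0.5 -0.3 -2. ] [ 0.014 -0.022 -0.01 ]
(np.float64(0.032), array([523.69, 151.32,  17.25,  16.66]), np.float64(17.2))
washer [510.27441204 193.64898579  34.77317117]
nut 0.02039049725882466 10 [510.29098927 193.55413791  77.08784341  19.22572871] yaw%60 17.087843413288198
tool shift [44.35490662 -0.35833976  0.        ]
```

```bash
python3 - <<'E'
from rel import *
im=r.camera("wrist"); e=r.get_state()["ee_pos"]
np.save("g3.npy",im,allow_pickle=True)
g2=np.load("g2.npy",allow_pickle=True).item()
for zo in (70,74,78,82): print(zo,fitdrv(im,e[:2],e[2]-zo), fitdrv(g2,(522.67,149.23),164.955-zo))
a=[np.clip(x["pixels"][230:,150:350,::-1].astype(float)*3,0,255).astype(np.uint8) for x in (g2,im)]
cv2.imwrite("pics/g3.png",cv2.resize(np.hstack(a),None,fx=2,fy=2))
E
```

```text
70 (np.float64(0.041), array([523.37, 152.64,  17.48,  17.39]), np.float64(17.5)) (np.float64(0.033), array([523.19, 151.06,  16.91,  16.02]), np.float64(16.9))
74 (np.float64(0.033), array([523.68, 151.44,  17.3 ,  16.66]), np.float64(17.3)) (np.float64(0.033), array([523.47, 149.77,  17.38,  15.37]), np.float64(17.4))
78 (np.float64(0.039), array([523.97, 150.18,  17.6 ,  16.09]), np.float64(17.6)) (np.float64(0.041), array([523.75, 148.41,  17.28,  14.8 ]), np.float64(17.3))
82 (np.float64(0.051), array([524.26, 148.88,  17.88,  15.63]), np.float64(17.9)) (np.float64(0.074), array([524.02, 147.03,  17.39,  14.61]), np.float64(17.4))
```

View pics/g3.png

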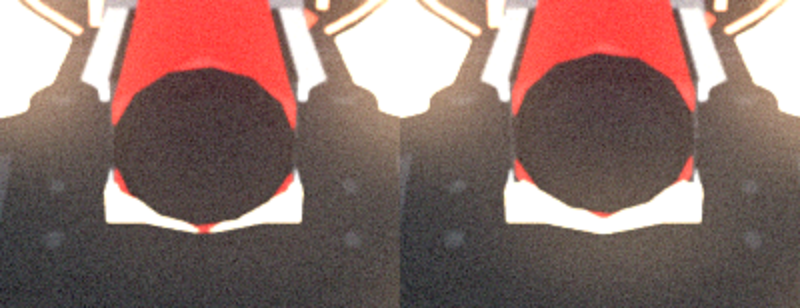

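```bash
sed -i 's/def fitdrv(im,c0,z0=10):/def fitdrv(im,c0,z0=10,frc=None):/; s/x,y,yaw,rc=q; A/x,y,yaw,rc=q; rc=frc or rc; A/' drv.py
python3 - <<'E'
from drv import *
g3=np.load("g3.npy",allow_pickle=True).item(); g2=np.load("g2.npy",allow_pickle=True).item()
for zo in (72.7,74,75): print(zo,fitdrv(g3,(523,150),165.07-zo,15.6), fitdrv(g2,(522.67,149.23),164.955-zo,15.6))
for g in (g2,g3):
    p=g["pixels"].astype(float); p=cv2.GaussianBlur(p,(0,0),.7); c=251
    col=p[230:,c-6:c+7].mean(1); print([tuple(np.round(x).astype(int)) for x in col[20:46:1]])
E
```

```text
72.7 (np.float64(0.073), array([523.06, 153.1 ,  13.49,  16.33]), np.float64(13.5)) (np.float64(0.032), array([523.42, 150.19,  17.37,  14.89]), np.float64(17.4))
74 (np.float64(0.068), array([523.22, 152.47,  16.25,  15.38]), np.float64(16.2)) (np.float64(0.036), array([523.54, 149.66,  17.59,  15.27]), np.float64(17.6))
75 (np.float64(0.063), array([523.38, 151.95,  16.41,  12.37]), np.float64(16.4)) (np.float64(0.039), array([523.71, 149.2 ,  18.75,  15.75]), np.float64(18.8))
[(np.int64(105), np.int64(24), np.int64(23)), (np.int64(104), np.int64(23), np.int64(22)), (np.int64(104), np.int64(23), np.int64(21)), (np.int64(104), np.int64(23), np.int64(22)), (np.int64(105), np.int64(25), np.int64(23)), (np.int64(105), np.int64(25), np.int64(23)), (np.int64(106), np.int64(24), np.int64(23)), (np.int64(111), np.int64(24), np.int64(23)), (np.int64(122), np.int64(26), np.int64(25)), (np.int64(135), np.int64(29), np.int64(28)), (np.int64(146), np.int64(31), np.int64(29)), (np.int64(149), np.int64(32), np.int64(31)), (np.int64(134), np.int64(31), np.int64(29)), (np.int64(97), np.int64(26), 
[... 993 characters left out ...]
.int64(27), np.int64(18), np.int64(19)), (np.int64(27), np.int64(18), np.int64(19)), (np.int64(29), np.int64(20), np.int64(20)), (np.int64(29), np.int64(20), np.int64(20)), (np.int64(27), np.int64(18), np.int64(18)), (np.int64(27), np.int64(19), np.int64(18)), (np.int64(27), np.int64(18), np.int64(19)), (np.int64(26), np.int64(18), np.int64(19)), (np.int64(27), np.int64(19), np.int64(19)), (np.int64(26), np.int64(18), np.int64(19)), (np.int64(27), np.int64(19), np.int64(20)), (np.int64(28), np.int64(20), np.int64(21)), (np.int64(28), np.int64(21), np.int64(21)), (np.int64(28), np.int64(21), np.int64(22)), (np.int64(29), np.int64(22), np.int64(22)), (np.int64(28), np.int64(21), np.int64(22))]
```

Call:
apply_moves([
  [[-1, 0.016, -0.0003, 0, 0], [-1, 0.032, -0.0003, 0, 0], [-1, 0.04, -0.0003, 0, 0], [-1, 0.0432, -0.0003, 0, 0], [-1, 0.0432, -0.0003, 0, 0], [-1, 0.0432, -0.0003, 0.008, 0], [-1, 0.0432, -0.0003, 0.016, 0], [-1, 0.0432, -0.0003, 0.02, 0], [-1, 0.0432, -0.0003, 0.02, 0], [-1, 0.0432, -0.0003, 0.02, 0], [-1, 0.0432, -0.0003, 0.02, 0]],
])

```text
clock: 21.3
ee_pos: [510.0, 191.2, 145.0]
tcp_rot: [-180.0, 0.0, 107.1]
contact_force: [0.3, 0.6, -1.8]
gripper_width: 0.364
finger_force: 60.0
```

Call:
apply_moves([
  [[-1, 0, 0, 0.004, 0], [-1, 0, 0, 0.008, 0], [-1, 0, 0, 0.012, 0], [-1, 0, 0, 0.014, 0], [-1, 0, 0, 0.014, 0]],
])

```text
clock: 21.72
ee_pos: [509.5, 191.7, 130.4]
tcp_rot: [-180.0, -0.0, 107.2]
contact_force: [-0.6, 2.9, -3.3]
gripper_width: 0.364
finger_force: 60.0
```

Call:
apply_moves([
  [[-1, 0, 0, 0.003, 0], [-1, 0, 0, 0.006, 0], [-1, 0, 0, 0.007, 0], [-1, 0, 0, 0.007, 0], [-1, 0, 0, 0.007, 0]],
])

```text
clock: 22.13
ee_pos: [509.7, 191.7, 125.9]
tcp_rot: [179.9, -0.0, 107.2]
contact_force: [-7.4, 0.3, 20.1]
gripper_width: 0.363
finger_force: 62.7
```

```bash
python3 - <<'E'
from h import *
for i in range(3):
    r.camera("side"); s=r.get_state(); print(s["clock"],np.round(s["ee_pos"],2),round(s["tcp_rot"][2],2),np.round(s["contact_force"],1),np.round(s["wrist_torque"],3))
E
```

```text
22.1833 [509.68 191.74 125.92] 107.18 [-7.1  0.1 20.7] [0.156 2.056 0.067]
22.2333 [509.65 191.72 125.89] 107.18 [-7.1  0.2 19.9] [0.191 2.115 0.008]
22.2833 [509.66 191.71 125.89] 107.18 [-7.1 -0.9 20.2] [0.186 2.066 0.041]
```

Call:
apply_moves([
  [[-1, 0, 0, -0.002, 0], [-1, 0, 0, -0.002, 0], [-1, 0, 0, -0.002, -0.15], [-1, 0, 0, -0.002, -0.3], [-1, 0, 0, -0.002, -0.45], [-1, 0, 0, -0.002, -0.45]],
])

```text
clock: 22.78
ee_pos: [509.7, 192.2, 126.0]
tcp_rot: [180.0, -0.1, 127.9]
contact_force: [-3.7, 4.4, 4.0]
gripper_width: 0.368
finger_force: 60.8
```

```bash
python3 - <<'E'
from h import *
T=[]
for i in range(6):
    r.camera("side"); s=r.get_state(); T.append(np.r_[s["contact_force"],s["wrist_torque"]])
print(s["clock"],np.round(s["ee_pos"],2),round(s["tcp_rot"][2],2),np.mean(T,0),np.round(T,2)[:,5])
E
```

```text
23.0833 [509.66 192.15 126.08] 127.45 [-3.87267766  4.34299136  3.49148677  1.24582526  0.98162095  0.00529208] [-0.02 -0.01  0.02 -0.02  0.03  0.02]
```

Call:
apply_moves([
  [[-1, 0, 0, -0.002, 0], [-1, 0, 0, -0.002, 0], [-1, 0.0025, 0, -0.002, 0], [-1, 0.0025, 0, -0.002, 0], [-1, 0.0025, 0, -0.002, 0]],
])

```text
clock: 23.5
ee_pos: [508.9, 193.0, 127.7]
tcp_rot: [-180.0, 0.1, 127.4]
contact_force: [3.8, -1.7, -4.5]
gripper_width: 0.366
finger_force: 60.3
```

```bash
python3 - <<'E'
from h import *
T=[]
for i in range(3):
    r.camera("side"); s=r.get_state(); T.append(np.r_[s["contact_force"],s["wrist_torque"]])
print(s["clock"],np.round(s["ee_pos"],2),round(s["tcp_rot"][2],2),np.round(np.mean(T,0),2))
E
```

```text
23.65 [508.83 193.1  127.85] 127.4 [ 4.53 -1.49 -5.84 -0.45 -1.08 -0.04]
```

Call:
apply_moves([
  [[-1, -0.005, 0, 0, 0], [-1, -0.005, 0, 0, 0], [-1, -0.005, 0, 0, 0], [-1, -0.005, 0, 0, 0]],
])

```text
clock: 23.98
ee_pos: [510.9, 190.2, 127.9]
tcp_rot: [180.0, -0.1, 127.4]
contact_force: [-0.5, 4.7, -4.9]
gripper_width: 0.366
finger_force: 60.5
```

```bash
python3 - <<'E'
from h import *
T=[]
for i in range(3):
    r.camera("side"); s=r.get_state(); T.append(np.r_[s["contact_force"],s["wrist_torque"]])
print(s["clock"],np.round(s["ee_pos"],2),round(s["tcp_rot"][2],2),np.round(np.mean(T,0),2))
E
```

```text
24.1333 [510.83 190.16 127.83] 127.45 [-0.82  5.06 -5.2   1.36  0.09 -0.04]
```

Call:
apply_moves([
  [[-1, 0.0025, 0, 0, 0], [-1, 0.0025, 0, -0.01, 0], [-1, 0.0025, 0, -0.025, 0], [-1, 0.0025, 0, -0.037, 0], [-1, -0.02, 0, -0.037, 0], [-1, -0.0425, 0, -0.037, 0], [-1, -0.0425, 0, -0.037, 0], [-1, -0.0425, 0, -0.037, 0], [-1, -0.0425, 0, -0.037, 0]],
])

```text
clock: 24.88
ee_pos: [536.7, 155.6, 165.1]
tcp_rot: [-180.0, -0.0, 127.4]
contact_force: [0.2, 0.2, -1.7]
gripper_width: 0.365
finger_force: 61.6
```

```bash
python3 - <<'E'
from rel import *
rel(74)
E
```

```text
24.9333 [536.58 155.86 165.04] 127.42 [495.7  211.4  294.16] [-0.  -1.  -1.8] [-0.035  0.021  0.043]
(np.float64(0.036), array([536.57, 157.64,  37.28,  15.46]), np.float64(37.3))
washer [510.32833993 193.62886371  34.77587436]
nut 0.02027804410354746 10 [510.28797739 193.59030782  26.44151543  19.26795658] yaw%60 26.441515425440677
tool shift [44.52522235  0.99999281  0.        ]
```

```bash
python3 - <<'E'
from h import *
print(row((537.31,155.91,165,127.45),(510.5,192.05,147,116.4)))
E
```

```text
[0.045, 0.0007, 0.018, 0.2456]
```

Call:
apply_moves([
  [[-1, 0.015, 0.0007, 0, 0.1], [-1, 0.03, 0.0007, 0, 0.2], [-1, 0.04, 0.0007, 0, 0.2456], [-1, 0.045, 0.0007, 0, 0.2456], [-1, 0.045, 0.0007, 0, 0.2456], [-1, 0.045, 0.0007, 0.01, 0.2456], [-1, 0.045, 0.0007, 0.018, 0.2456], [-1, 0.045, 0.0007, 0.018, 0.2456], [-1, 0.045, 0.0007, 0.018, 0.2456], [-1, 0.045, 0.0007, 0.018, 0.2456]],
])

```text
clock: 25.77
ee_pos: [510.5, 191.5, 146.7]
tcp_rot: [-180.0, 0.0, 116.3]
contact_force: [-0.0, -0.3, -1.8]
gripper_width: 0.369
finger_force: 61.6
```

```bash
python3 - <<'E'
from h import *
for i in range(3):
    r.camera("side"); s=r.get_state(); print(s["clock"],np.round(s["ee_pos"],2),round(s["tcp_rot"][2],2))
E
```

```text
25.8167 [510.6  191.63 146.97] 116.35
25.8667 [510.66 191.71 147.1 ] 116.35
25.9167 [510.66 191.77 147.18] 116.35
```

Call:
apply_moves([
  [[-1, 0.0001, -0.0002, 0.005, 0], [-1, 0.0001, -0.0002, 0.01, 0], [-1, 0.0001, -0.0002, 0.014, 0], [-1, 0.0001, -0.0002, 0.0175, 0], [-1, 0.0001, -0.0002, 0.0195, 0], [-1, 0.0001, -0.0002, 0.0195, 0], [-1, 0.0001, -0.0002, 0.0195, 0]],
])

```text
clock: 26.5
ee_pos: [509.9, 191.7, 127.2]
tcp_rot: [-179.9, 0.0, 116.4]
contact_force: [-0.6, -2.5, -2.5]
gripper_width: 0.364
finger_force: 61.6
```

```bash
python3 - <<'E'
from h import *
T=[]
for i in range(3):
    r.camera("side"); s=r.get_state(); T.append(np.r_[s["contact_force"],s["wrist_torque"]])
print(s["clock"],np.round(s["ee_pos"],2),round(s["tcp_rot"][2],2),np.round(np.mean(T,0),2))
E
```

```text
26.65 [510.01 191.69 127.47] 116.36 [-1.12 -1.92 -2.83 -0.55  0.16 -0.02]
```

Call:
apply_moves([
  [[-1, 0, 0, 0, -0.15], [-1, 0, 0, 0, -0.3], [-1, 0, 0, 0, -0.45], [-1, 0, 0, 0, -0.6], [-1, 0, 0, 0, -0.75], [-1, 0, 0, 0, -0.9], [-1, 0, 0, 0, -1], [-1, 0, 0, 0, -1], [-1, 0, 0, 0, -1]],
])

```text
clock: 27.4
ee_pos: [510.9, 192.1, 127.7]
tcp_rot: [180.0, 0.1, 161.2]
contact_force: [2.8, 0.3, -5.9]
gripper_width: 0.37
finger_force: 61.2
```

```bash
python3 - <<'E'
from h import *
T=[]
for i in range(3):
    r.camera("side"); s=r.get_state(); T.append(np.r_[s["contact_force"],s["wrist_torque"]])
print(s["clock"],np.round(s["ee_pos"],2),round(s["tcp_rot"][2],2),np.round(np.mean(T,0),2))
E
```

```text
27.55 [510.82 192.13 127.7 ] 161.24 [ 4.27  0.84 -4.9   0.03 -1.03 -0.04]
```

Call:
apply_moves([
  [[-1, -0.0007, 0.0002, 0, 0], [-1, -0.0007, 0.0002, -0.01, 0], [-1, -0.0007, 0.0002, -0.025, 0], [-1, -0.0007, 0.0002, -0.0375, 0], [-1, -0.02, 0, -0.0375, 0], [-1, -0.045, 0, -0.0375, 0], [-1, -0.045, 0, -0.0375, 0], [-1, -0.045, 0, -0.0375, 0], [-1, -0.045, 0, -0.0375, 0]],
])

```text
clock: 28.3
ee_pos: [551.9, 177.4, 164.9]
tcp_rot: [-180.0, -0.1, 161.3]
contact_force: [-0.4, -0.1, -1.6]
gripper_width: 0.365
finger_force: 61.7
```

```bash
python3 - <<'E'
from rel import *
rel(74,2)
E
```

```text
28.4 [551.75 177.62 164.97] 161.37 [487.38 200.61 294.08] [ 0.1 -0.  -1.5] [ 0.033 -0.04  -0.007]
(np.float64(0.03), array([551.14, 178.82,  11.28,  15.5 ]), np.float64(11.3))
washer [510.24126243 193.62411634  34.78775112]
nut 0.02231383169954222 10 [ 5.10335089e+02  1.93578067e+02 -4.66073540e-01  1.92766140e+01] yaw%60 59.533926460465615
tool shift [43.43309164  0.95852225  0.        ]
```

```bash
python3 - <<'E'
from h import *
print(row((552.94,177.7,165,161.4),(510.85,192.4,147,149.5)))
E
```

```text
[0.0446, 0.0005, 0.018, 0.2644]
```

Call:
apply_moves([
  [[-1, 0.015, 0.0005, 0, 0.1], [-1, 0.03, 0.0005, 0, 0.2], [-1, 0.04, 0.0005, 0, 0.2644], [-1, 0.0446, 0.0005, 0, 0.2644], [-1, 0.0446, 0.0005, 0, 0.2644], [-1, 0.0446, 0.0005, 0.01, 0.2644], [-1, 0.0446, 0.0005, 0.018, 0.2644], [-1, 0.0446, 0.0005, 0.018, 0.2644], [-1, 0.0446, 0.0005, 0.018, 0.2644], [-1, 0.0446, 0.0005, 0.018, 0.2644]],
])

```text
clock: 29.23
ee_pos: [510.9, 192.0, 146.6]
tcp_rot: [-180.0, -0.0, 149.5]
contact_force: [-0.4, -0.4, -2.1]
gripper_width: 0.367
finger_force: 61.7
```

```bash
python3 - <<'E'
from h import *
for i in range(4):
    r.camera("side"); s=r.get_state(); print(s["clock"],np.round(s["ee_pos"],2),round(s["tcp_rot"][2],2))
E
```

```text
29.2833 [510.98 192.1  146.87] 149.46
29.3333 [511.   192.16 147.02] 149.46
29.3833 [511.   192.18 147.13] 149.46
29.4333 [510.97 192.24 147.18] 149.46
```

Call:
apply_moves([
  [[-1, 0.0002, 0, 0.005, 0], [-1, 0.0002, 0, 0.01, 0], [-1, 0.0002, 0, 0.014, 0], [-1, 0.0002, 0, 0.0175, 0], [-1, 0.0002, 0, 0.02, 0], [-1, 0.0002, 0, 0.0215, 0], [-1, 0.0002, 0, 0.0215, 0], [-1, 0.0002, 0, 0.0215, 0]],
])

```text
clock: 30.1
ee_pos: [510.5, 192.2, 126.0]
tcp_rot: [-180.0, 0.0, 149.5]
contact_force: [-1.5, -1.0, 5.0]
gripper_width: 0.369
finger_force: 62.4
```

```bash
python3 - <<'E'
from h import *
for i in range(3):
    im=r.camera("scene"); s=r.get_state(); print(s["clock"],np.round(s["ee_pos"],2),round(s["tcp_rot"][2],2),np.round(s["contact_force"],1),np.round(s["wrist_torque"],2),s["finger_force"])
print([(np.round(d["point"],1),round(d["conf"],2)) for d in r.place_of("scene","driver_a")[:4]])
a=cv2.resize(im["pixels"][20:260,60:360,::-1],None,fx=2,fy=2); cv2.imwrite("pics/fin.png",a)
E
```

```text
30.15 [510.44 192.2  126.  ] 149.47 [-1.7 -1.6  4.9] [-0.46  0.49  0.  ] 62.37944132066332
30.2 [510.46 192.17 126.  ] 149.46 [-1.9 -1.1  5.2] [-0.47  0.45  0.  ] 62.37934992474038
30.25 [510.44 192.18 125.96] 149.46 [-1.5 -2.1  4.2] [-0.48  0.5   0.02] 62.37922167114448
[(array([ 453.2, -196.5,    7.9]), 0.97), (array([ 471.3, -266.2,    7.5]), 0.97), (array([506.9, 197.4,  53.6]), 0.63)]
```

View pics/fin.png

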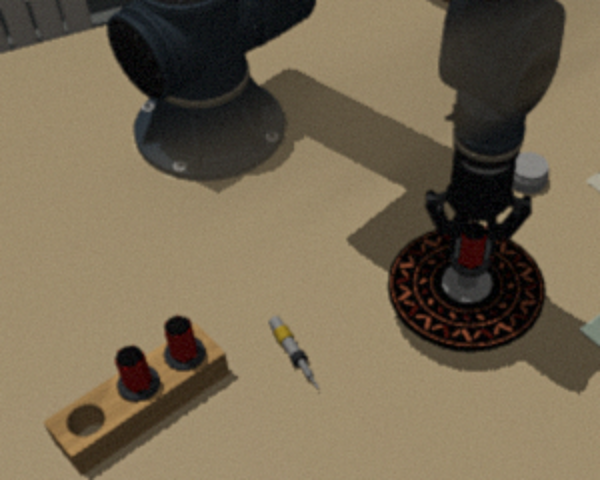

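```bash
python3 -c "
from rig import r
print(r.job_done())"
```

```text
the job is handed in; nothing more can be done
None
```

The second driver I tried fits the clamp nut, which measures 19 mm. I slackened the nut about 0.74 rad by camera and handed the job in at about 30 s, with that driver still gripped and seated on the nut. The other two drivers are upright in the tool stand, and the hand-in returned no verdict.

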